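# Hitch the bobbin rack to the bench pin

### The job

Slide the bobbin rack up to the steel anchor pin and gently push its hook onto the pin, never leaning on it with more than about 2 kg (20 N), squeezing in the hook's rubber buffer until the sprung gate flips shut behind the pin. Then pull the rack steadily back until you feel the shut gate hold against the pin (a steady pull of about 1 kg), and let go, leaving the rack flat on the bench with the gate shut behind the pin. Do not disturb the tray, the mug or the tape roll.

Things in the scene. Friction and masses are not known exactly. Their poses are not given: they have to be found in the camera images.
- rack: bobbin rack, loose, 0.45-0.85 kg: plywood base 150 x 80 x 14 mm with four thread spools (32 mm across, tops 58 mm up, at x +-50, y +-22 mm), a wooden handle block in the middle (44 mm along x, 18 mm along y, top 75 mm up) and a steel hook sticking out at the front. Origin: centre of the base's underside; +x from handle to hook, z up
- grip (a point): middle of the rack's handle block, above the rack's origin, 50 mm above the base's underside; pinch it from above across its 18 mm thickness (rack y). Fore and aft of it the spools leave 68 mm; beside it nothing stands above the 14 mm base
- seat (a point): where the pin's axis is when fully home in the hook: 105 mm ahead of the rack's origin, y 0, 24 mm up. The throat is 18 mm wide here, the hook 14 mm thick (17 to 31 mm up). A sprung black rubber buffer fills the throat's floor: the pin meets it 9 mm before the seat and must press it in, 6 N at first, about 13 N at the seat, hard stop there
- mouth (a point): middle of the hook's open mouth between the tips of its two prongs: 157 mm ahead of the rack's origin, y 0, 24 mm up. The mouth flares to about 40 mm wide at the tips and guides the pin to the throat. Pin and gate are polished and slippery
- gate (a joint): sprung gate, dark steel bar 22 mm long across the throat, pivoted on the hook's -y prong 130 mm ahead of the rack's origin. 0 rad = shut, cannot swing outward; positive = inward, to 1.35. The entering pin swings it in (4-8 N push); it snaps to 0 only when the pin is within about 2 mm of the seat. After that the pin can slip back 16 mm from the seat before it lies against the gate
- anchor: steel anchor pin fixed upright in the bench: 14 mm across, with a round head 24 mm across from 45 to 52 mm up, so the hook can only come on sideways, from any side, with the rack flat on the bench or up to 8 mm above it. Origin: on the pin's axis at bench level. The flat washer at its foot (44 mm across, 2 mm) does not hinder the hook
- pin (a point): point on the anchor pin's axis 24 mm above the bench, the height of the hook's mid-plane
- tray: bystander: small open wooden tray, 70 x 80 x 50 mm high, loose; origin at the centre of its underside
- mug: bystander: white mug, 72 mm across, 85 mm high, handle at its +y side, loose; origin at the centre of its underside
- tape: bystander: cardboard tape roll lying flat, 90 mm across, 20 mm high, loose; origin at the centre of its underside
There are look-alikes about, which are no part of the job. Several things have the shape of the rack; the one meant has the colours described above.

How it is judged (in metres and radians):
On the way, in this order (a step that is already met when the one before it is completed fails the run):
1. the pin is inside the hook (no more than 19 mm from the seat, within the throat) and the gate is shut behind it (value of joint gate below 0.12 rad and x of pin in the frame of seat between -0.004 and 0.019 m and y of pin in the frame of seat between -0.013 and 0.008 m), for 0.1 s.
2. pull check: the rack is drawn back so that the pin lies against the shut gate (more than 10 mm from the seat towards the mouth) with more than 2 N (x of pin in the frame of seat above 0.01 m and value of joint gate below 0.12 rad and contact force between rack and anchor above 2 N), for 0.2 s.
At the end, for the whole second after the job is handed in: The pin is inside the hook between seat and gate (from 4 mm beyond the seat to 19 mm towards the mouth, within the throat sideways), the gate is shut (under 0.12 rad), and the rack lies flat (under 0.06 rad, under 6 mm up) and still on the bench, released (all of step 1 and angle between rack's own z axis and vertical below 0.06 rad and height (world z) of rack below 0.006 m and linear speed of rack below 0.01 m/s); the robot touches nothing.
It fails at once if the rack is pressed against the anchor pin with more than 30 N (contact force between rack and anchor above 30 N).
It fails at once if the tray is moved more than 15 mm (distance of tray from where it was at the start of the episode above 0.015 m).
It fails at once if the mug is moved more than 15 mm (distance of mug from where it was at the start of the episode above 0.015 m).
It fails at once if the tape roll is moved more than 15 mm (distance of tape from where it was at the start of the episode above 0.015 m).
It also fails if it takes over 64 s, if anything falls off the work surface, if the arm or the gripper's body presses on something with over 40 N, if the wrist force passes 120 N, or if a joint passes its speed limit or range.

### The arm

A 6-joint arm with a two-finger parallel gripper is mounted at the origin on the work surface. World frame = base frame: x ahead of the robot, y to its left, z up, the work surface at z = 0. Lengths are in mm, angles in rad, forces in N, time in s.
With the tool pointing down it reaches from about 375 to 900 mm from the base axis. Payload 3.1 kg.
Tool frame: the origin (TCP) lies at the very end of the fingers, on their centre line; the grasp point (between the pads) lies 19 mm behind it; z points along the fingers, y is the line along which they close (so a half turn about z gives the same grasp; the last joint's range is limited). The gripper opens to 87 mm and grips with 3 to 60 N. Pads are 19 mm wide; open, the fingers measure 117 mm over their backs; the gripper's body (75 mm by 190 mm) begins 51 mm behind the grasp point.
Start: joints at [1.054, 0.527, 1.433, -0, 1.181, -0.178], TCP at [207.091, 589.669, 222.548] pointing down, gripper open.
Joint ranges: [-3.08, 3.08], [-0.75, 2.2], [0.22, 2.44], [-1.43, 4.57], [0, 2.65], [-2.85, 2.85]. Speed limits (rad/s): [2.79, 2.79, 3.14, 3.14, 3.14, 3.14].

### API

Orientations are given as a unit quaternion [w, x, y, z].
In Python, from bench import arm, cams gives the robot as it stands.
- The arm moves only by the shell command python3 -m creep 'ROWS' [OPENING] [FORCE]. ROWS is a JSON object whose key "plan" holds a list of rows, 1 to 20 of them, each of 4 numbers: dx, dy, dz in mm, then a turn about the tool's z in rad; each row shifts and turns the commanded pose from where the row before left it, along the tool's axes as they then stand; what a row does not reach is not made up. A row lasts 1/12 s, in which the tool goes at most 41.7 mm and 0.125 rad, less where a joint would pass 70% of its speed; a pose out of reach is approached as far as the arm can. OPENING is the finger opening in mm, set as the command begins (- or left out keeps the last). The fingers move at their own pace and stop on an object; FORCE is the grip in N (left out, the last holds). Time passes only in rows, so rows that do not move let the fingers close. It prints the time, the measured TCP pose, the force, the opening and the grip force at its end. Input that does not fit is refused with a message, and nothing moves.
- arm.get_state(): the state, without advancing time (a new reading comes with each control period).
- cams.get_image(name): name is "scene" or "top" or "wrist"; returns a dict with "color" (384x512x3 uint8, red, green, blue), "depth" (384x512 float32, mm along the optical axis (not along the pixel's ray), 0 where there is no reading), "fx", "fy", "cx", "cy" (pixels), "R" (3x3) and "t" (3): a world point X has camera coordinates R X + t. Camera axes: x right, y down, z forward; pixel columns grow to the right and rows downward; lengths in mm; the calibration is good to about 2 mm. A picture is of the moment at which its call begins.
- arm.job_done(): hands the job in; it is judged then, once.
The state is a dict: "time_s": time; "joints": joint angles; "dq": joint speeds; "effort": joint torques, N m; "tcp_pos": TCP position; "tcp_rot": TCP orientation; "contact_force": force on the tool from outside, world axes, zero at the start; "ft_torque": the same for the moment, N m; "gripper_width": finger opening in mm; "grasp_force": force on a finger pad.
Only numpy, scipy, OpenCV 4.12 (cv2) and the standard library are available. Lean on these libraries where they do the work, as an engineer would, in place of code of your own. Each camera call takes 0.05 s, during which the arm holds its last target. There are 200 camera calls.

## Working session

There is one attempt and no reset: what is moved stays moved. The work goes in short steps, Python scripts to look and compute and a shell command to move; the robot and the scene stay as the last step left them, time stands still between calls to the robot, and variables do not carry over. Pictures are saved under pics/ and viewed, at most 10 in all, crops included, and the job is handed in when it is done.

```bash
ls; mkdir -p pics; python3 - <<'E'
from bench import arm,cams
import cv2,numpy as np,pickle
d={}
for n in("top","scene"):
    im=cams.get_image(n);d[n]=im
    cv2.imwrite(f"pics/{n}0.png",cv2.resize(im["color"][:,:,::-1],None,fx=1.5,fy=1.5))
    print(n,im["fx"],im["cx"],im["cy"],(-im["R"].T@im["t"]).round(),im["R"].round(2).tolist())
pickle.dump(d,open("d0.pkl","wb"))
s=arm.get_state();print(s)
E
```

```text
pics
top 360.7347872504559 262.169722936062 194.1753798951322 [ 284.  -43. 1190.] [[-0.01, -1.0, -0.02], [-0.98, 0.02, -0.19], [0.19, 0.02, -0.98]]
scene 419.81855719131767 254.48813616293657 189.40119494535887 [1481.  -69.  687.] [[0.06, 1.0, -0.02], [0.53, -0.05, -0.84], [-0.84, 0.04, -0.54]]
{'time_s': 0.1, 'joints': array([ 1.05447030e+00,  5.28401925e-01,  1.43378838e+00, -2.63923082e-05,
        1.18138622e+00, -1.78517943e-01]), 'dq': array([-0.0004203 , -0.0020378 , -0.0023343 , -0.0021803 , -0.00054715,
       -0.00102796]), 'effort': array([-1.20271388e-04, -4.40981948e+01, -1.77150089e+01,  6.34728069e-02,
        5.33345249e-02, -5.54081555e-05]), 'tcp_pos': array([206.79324849, 589.09213883, 221.64731446]), 'tcp_rot': array([-3.26256298e-04,  1.68097055e-01,  9.85769951e-01, -9.36829202e-04]), 'contact_force': array([0.37893197, 0.15070208, 0.28296336]), 'ft_torque': array([ 0.03711006, -0.040656  , -0.01720469]), 'grasp_force': 0.0, 'gripper_width': 86.97570763900887}
```

View pics/top0.png

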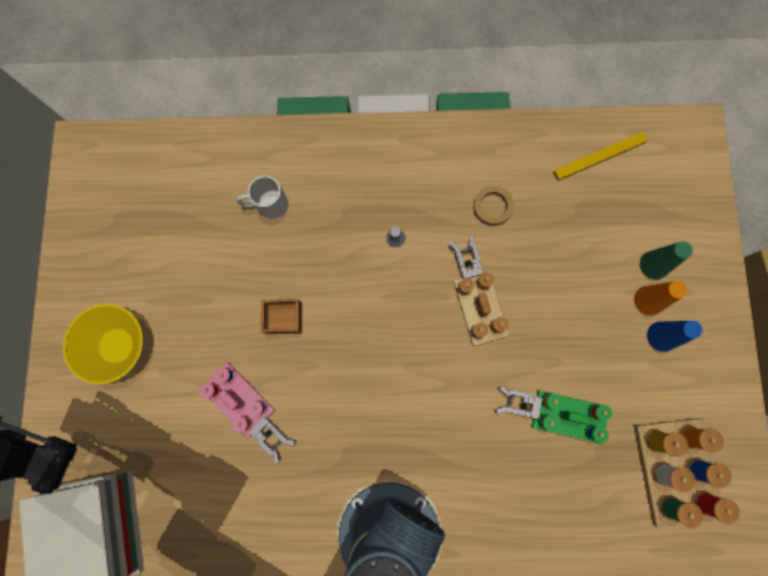

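View pics/scene0.png

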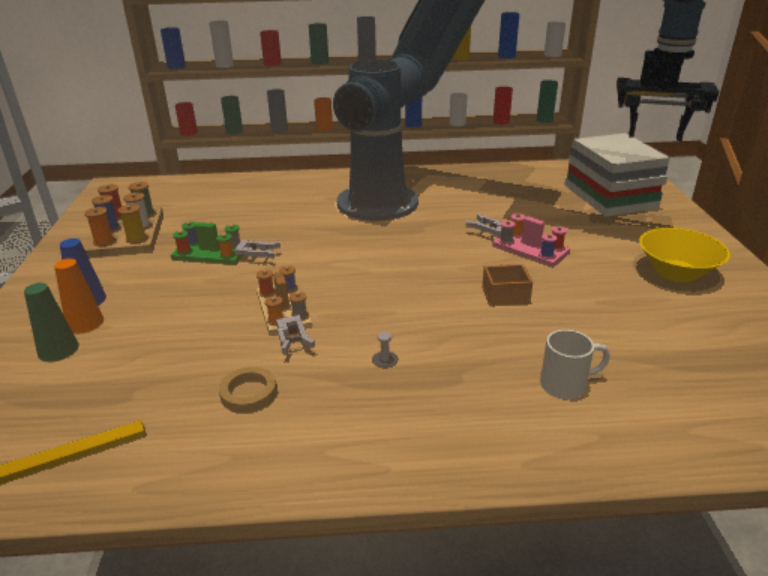

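Top picture (768x576): candidates for the rack are the plywood one at (482,310), the pink one at (237,400) and the green one at (570,415). The six-spool board at (685,475) has no hook. I choose the plywood one at (482,310): plywood base, wooden handle, steel hook at (466,258). The pin is at (395,236), the tape at (493,206), the tray at (282,316) and the mug at (265,193).

```bash
cat > h.py <<'E'
import numpy as np,cv2
def xyz(im):
    v,u=np.mgrid[:384,:512];z=im["depth"]
    P=np.stack([(u-im["cx"])/im["fx"]*z,(v-im["cy"])/im["fy"]*z,z],-1)
    return (P-im["t"])@im["R"]
def ray(im,u,v,h):
    d=im["R"].T@np.array([(u-im["cx"])/im["fx"],(v-im["cy"])/im["fy"],1]);c=-im["R"].T@im["t"]
    return c+d*(h-c[2])/d[2]
E
python3 - <<'E'
import pickle,cv2,numpy as np
from h import *
d=pickle.load(open("d0.pkl","rb"));im=d["top"]
W=xyz(im);H=W[...,2]
c=im["color"];x0,y0,x1,y1=250,110,350,240
a=cv2.resize(c[y0:y1,x0:x1,::-1],None,fx=4,fy=4,interpolation=cv2.INTER_CUBIC)
hh=cv2.applyColorMap(np.clip(H*3,0,255).astype(np.uint8),cv2.COLORMAP_JET)[y0:y1,x0:x1]
b=cv2.resize(hh,None,fx=4,fy=4,interpolation=cv2.INTER_NEAREST)
cv2.imwrite("pics/crop.png",np.hstack([a,b]))
def blob(lo,hi,x0,y0,x1,y1):
    m=np.zeros(H.shape,bool);m[y0:y1,x0:x1]=((H>lo)&(H<hi))[y0:y1,x0:x1]
    return m
for n,a in dict(bench=(-20,5,200,240,260,280),base=(8,22,296,160,345,235),handle=(66,90,296,160,345,235),spool=(48,64,296,180,345,235),pinhead=(40,65,250,140,280,170),tray=(35,70,165,190,210,230),mug=(70,100,150,110,200,150),tape=(12,30,310,120,350,155)).items():
    m=blob(*a);p=W[m]
    if len(p): print(n,len(p),p.mean(0).round(1),p.min(0).round(),p.max(0).round(), cv2.minAreaRect(p[:,:2].astype(np.float32)))
n,l,s,ce=cv2.connectedComponentsWithStats(blob(48,64,296,180,345,235).astype(np.uint8))
for s_,q in zip(s[1:],ce[1:]): print(s_[4],q.round(1),ray(im,*q,58).round(1))
E
```

```text
bench 2373 [297.   93.1  -0.4] [233.  -4.  -9.] [362. 191.   5.] ((297.5493469238281, 94.33121490478516), (195.2564239501953, 125.57837677001953), 89.21949005126953)
base 661 [ 463.4 -205.2   14.4] [ 387. -263.    8.] [ 608. -145.   22.] ((504.9661865234375, -198.20921325683594), (226.16461181640625, 80.18708801269531), 14.916524887084961)
handle 87 [ 467.5 -208.2   73.5] [ 424. -244.   66.] [ 521. -173.   79.] ((466.5370178222656, -208.5016326904297), (100.0997543334961, 46.226383209228516), 15.347742080688477)
spool 329 [ 467.5 -207.9   57.6] [ 401. -256.   50.] [ 537. -161.   64.] ((468.5025634765625, -207.75619506835938), (130.9995880126953, 75.54876708984375), 13.371978759765625)
pinhead 40 [635.1 -23.2  51.8] [624. -33.  46.] [646. -12.  58.] ((635.3223266601562, -22.49370574951172), (19.966678619384766, 22.097545623779297), 89.2573471069336)
tray 224 [454.  226.7  47.1] [419. 187.  36.] [491. 268.  54.] ((454.3123779296875, 226.59983825683594), (70.18807220458984, 81.61695098876953), 2.159853458404541)
mug 169 [721.6 263.8  80.1] [686. 223.  70.] [759. 315.  91.] ((724.3450927734375, 263.3095397949219), (82.62962341308594, 70.79095458984375), 61.494529724121094)
tape 317 [ 701.8 -247.1   19.2] [ 658. -291.   12.] [ 748. -203.   26.] ((702.5604248046875, -247.3961944580078), (87.69576263427734, 90.01467895507812), 22.929264068603516)
77 [324.3 186.3] [ 521.8 -216.9   58. ]
79 [311.2 189.7] [ 511.5 -174.8   58. ]
2 [318.  198.5] [ 482.5 -195.1   58. ]
12 [320.6 206.2] [ 457.7 -202.1   58. ]
1 [326. 209.] [ 448.4 -218.7   58. ]
78 [333.7 216.2] [ 424.9 -241.7   58. ]
80 [320.5 219.8] [ 414.4 -199.8   58. ]
```

View pics/crop.png

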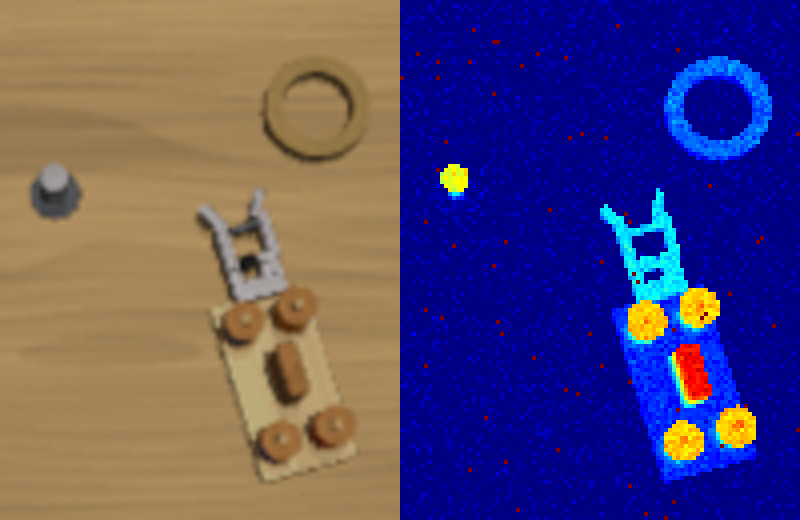

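The crop shows plywood base, copper spools (centres at about (242,322), (293,308), (281,440), (332,427)), the handle at (289,370) and the hook open upward at (230,200). This is the right rack. Rack centre ≈ (468,-208), heading ≈ 0.25 rad, pin ≈ (635,-23). The plan keeps this heading, shifts sideways, then goes ahead. First I turn the tool so that its x axis is the rack's x.

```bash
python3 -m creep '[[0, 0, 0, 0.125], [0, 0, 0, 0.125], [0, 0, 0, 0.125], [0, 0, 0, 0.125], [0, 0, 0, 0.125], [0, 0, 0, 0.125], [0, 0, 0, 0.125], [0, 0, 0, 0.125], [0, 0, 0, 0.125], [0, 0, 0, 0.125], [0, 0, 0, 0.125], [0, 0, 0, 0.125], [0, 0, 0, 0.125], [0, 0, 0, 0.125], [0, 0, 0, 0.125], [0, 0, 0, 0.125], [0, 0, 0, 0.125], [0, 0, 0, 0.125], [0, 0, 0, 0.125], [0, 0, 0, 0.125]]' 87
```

```text
refused: ROWS must be an object with the rows under "plan". Nothing was moved.
```

Refused on format, not on reach. It needs an object with the rows under "plan".

```bash
python3 -m creep '{"plan":[[0, 0, 0, 0.125], [0, 0, 0, 0.125], [0, 0, 0, 0.125], [0, 0, 0, 0.125], [0, 0, 0, 0.125], [0, 0, 0, 0.125], [0, 0, 0, 0.125], [0, 0, 0, 0.125], [0, 0, 0, 0.125], [0, 0, 0, 0.125], [0, 0, 0, 0.125], [0, 0, 0, 0.125], [0, 0, 0, 0.125], [0, 0, 0, 0.125], [0, 0, 0, 0.125], [0, 0, 0, 0.125], [0, 0, 0, 0.125], [0, 0, 0, 0.125], [0, 0, 0, 0.125], [0, 0, 0, 0.125]]}' 87
cat >> h.py <<'E'
from scipy.spatial.transform import Rotation as Ro
def delta(goal,yaw=None):
    "goal TCP in tool axes; remaining tool-z turn so that tool x points along yaw"
    from bench import arm
    s=arm.get_state();w,x,y,z=s["tcp_rot"];R=Ro.from_quat([x,y,z,w]).as_matrix()
    a=np.arctan2(R[1,0],R[0,0])
    print("t",round(s["time_s"],2),"tcp",s["tcp_pos"].round(1),"yaw",a.round(3),"turn",None if yaw is None else round(a-yaw,3),"d",(R.T@(np.array(goal)-s["tcp_pos"])).round(1),"F tool",(R.T@s["contact_force"]).round(1),"J",s["joints"].round(2),"w",round(s["gripper_width"],1))
E
python3 -c "
from h import *
import pickle;im=pickle.load(open('d0.pkl','rb'))['top']
H=xyz(im)[...,2];m=np.zeros(H.shape,bool);m[140:170,250:280]=(H>47)[140:170,250:280]
v,u=np.nonzero(m);print(u.mean(),v.mean(),ray(im,u.mean(),v.mean(),52))
delta([468.2,-208.3,150],0.2513)"
```

```text
time_s: 1.77
tcp_pos: [206.9, 589.3, 221.9]
tcp_rot: [0.001, 0.989, 0.148, -0.0]
contact_force: [-0.3, -0.0, 0.1]
gripper_width: 87.0
grasp_force: 0.0
263.025 154.0 [635.2688195  -22.62285175  52.        ]
t 1.77 tcp [206.9 589.3 221.9] yaw 0.298 turn 0.046 d [ 16.1 839.1  72.7] F tool [-0.3 -0.  -0.1] J [1.05 0.53 1.43 0.   1.18 2.33] w 87.0
```

```bash
python3 -m creep '{"plan":[[0, 0, 0, 0.046], [12, 36, 0, 0], [12, 38, 0, 0], [12, 38, 0, 0], [12, 38, 0, 0], [12, 38, 0, 0], [12, 38, 0, 0], [10, 38, 0, 0], [10, 38, 0, 0], [5, 38, 0, 0], [0, 38, 0, 0], [0, 38, 0, 0], [0, 38, 0, 0], [0, 38, 0, 0], [0, 38, 0, 0], [0, 38, 0, 0], [-5, 38, 0, 0], [-5, 38, 0, 0], [-5, 38, 0, 0], [-5, 38, 0, 0]]}' 87
python3 -c "
from h import *
delta([468.2,-208.3,120],0.2513)"
```

```text
time_s: 3.43
tcp_pos: [464.7, -88.7, 222.3]
tcp_rot: [-0.0, 0.992, 0.128, -0.0]
contact_force: [0.2, 0.0, 0.9]
gripper_width: 86.6
grasp_force: 0.0
t 3.43 tcp [464.7 -88.7 222.3] yaw 0.257 turn 0.006 d [-27.  116.6 102.3] F tool [ 0.2  0.  -0.9] J [-0.43  0.32  1.8   0.    1.02  0.89] w 86.6
```

```bash
python3 -m creep '{"plan":[[-6, 29, 20, 0.005], [-6, 29, 20, 0], [-5, 30, 20, 0], [-6, 29, 20, 0], [0, 0, 18, 0], [0, 0, 0, 0], [0, 0, 0, 0], [0, 0, 0, 0]]}' 60
python3 - <<'E'
from h import *
from bench import cams
delta([468.2,-208.3,31],0.2513)
im=cams.get_image("wrist");c=im["color"]
cv2.imwrite("pics/w1.png",c[:,:,::-1])
H=xyz(im)[...,2];m=((H>68)&(H<82)).astype(np.uint8)
n,l,s,ce=cv2.connectedComponentsWithStats(m)
for i in range(1,n):
    if s[i][4]>150:
        v,u=np.nonzero(l==i);p=np.array([ray(im,a,b,75)[:2] for a,b in zip(u,v)],np.float32);print(s[i],ce[i],p.mean(0),cv2.minAreaRect(p))
E
```

```text
time_s: 4.1
tcp_pos: [472.2, -205.2, 125.0]
tcp_rot: [-0.0, 0.992, 0.126, -0.0]
contact_force: [0.3, -0.7, -0.0]
gripper_width: 60.6
grasp_force: 0.0
t 4.1 tcp [ 472.2 -205.2  125. ] yaw 0.254 turn 0.002 d [-4.6  2.  94. ] F tool [0.1 0.8 0. ] J [-0.63  0.53  1.8   0.    0.82  0.69] w 60.6
[ 245  185   22   50 1017] [255.21337266 209.3539823 ] [ 470.20828 -207.87117] ((469.7716369628906, -208.11761474609375), (43.380584716796875, 17.435182571411133), 14.072857856750488)
```

View pics/w1.png

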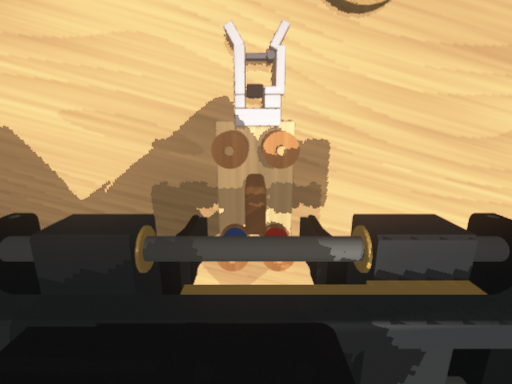

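The wrist picture shows the rack with its hook ahead (mouth about (257,35)) and the handle at (255,209), midway between the fingers. I descend and pinch.

```bash
python3 -m creep '{"plan":[[-3.3, 2.1, 15, 0], [0, 0, 25, 0], [0, 0, 25, 0], [0, 0, 20, 0], [0, 0, 8, 0], [0, 0, 0, 0], [0, 0, 0, 0]]}' 45
python3 -c "
from h import *
delta([469.5,-208.1,31],0.2487)"
```

```text
time_s: 4.73
tcp_pos: [470.2, -208.6, 32.4]
tcp_rot: [0.0, 0.992, 0.127, 0.0]
contact_force: [-0.1, -0.2, 1.0]
gripper_width: 45.4
grasp_force: 0.0
t 4.73 tcp [ 470.2 -208.6   32.4] yaw 0.254 turn 0.005 d [-0.6 -0.6  1.4] F tool [-0.1  0.1 -1. ] J [-0.64  0.69  1.85  0.    0.6   0.68] w 45.4
```

```bash
python3 -m creep '{"plan":[[0, 0, 0, 0], [0, 0, 0, 0], [0, 0, 0, 0], [0, 0, 0, 0], [0, 0, 0, 0], [0, 0, 0, 0], [0, 0, 0, 0], [0, 0, 0, 0]]}' 5 45
python3 -c "
from h import *
delta([469.5,-208.1,31],0.2487)"
```

```text
time_s: 5.4
tcp_pos: [469.4, -208.2, 32.0]
tcp_rot: [-0.0, 0.992, 0.126, -0.0]
contact_force: [-0.7, 3.1, 6.6]
gripper_width: 18.0
grasp_force: 45.0
t 5.4 tcp [ 469.4 -208.2   32. ] yaw 0.253 turn 0.004 d [ 0.2 -0.1  1. ] F tool [ 0.1 -3.1 -6.6] J [-0.64  0.69  1.85  0.    0.6   0.68] w 18.0
```

```bash
python3 -m creep '{"plan":[[0, 0, -2, 0], [0, 0, -2, 0], [1, -7, 0, 0], [1, -12, 0, 0], [1, -12, 0, 0], [1, -12, 0, 0], [1, -12, 0, 0], [1, -12, 0, 0], [1, -12, 0, 0], [1, -12, 0, 0], [1, -12, 0, 0], [1, -12, 0, 0], [1, -12, 0, 0], [1, -12, 0, 0], [0, -7, 0, 0], [0, -2, 0, 0], [0, 0, 0, 0], [0, 0, 0, 0]]}'
python3 - <<'E'
from h import *
from bench import cams
delta([452.1,-70.1,35],0.2513)
for n in("top","wrist"):
    im=cams.get_image(n);c=im["color"];X=xyz(im);H=X[...,2]
    near=np.hypot(X[...,0]-635,X[...,1]+23)<25
    m=near&(H>47)&(H<60);v,u=np.nonzero(m)
    print(n,"pin",m.sum(),ray(im,u.mean(),v.mean(),52))
    m=((H>(72))&(H<84)&(np.hypot(X[...,0]-455,X[...,1]+70)<28))
    p=X[m][:,:2].astype(np.float32)
    if m.sum():print("handle",m.sum(),p.mean(0),cv2.minAreaRect(p),X[m][:,2].mean())
    cv2.imwrite(f"pics/{n}2.png",c[:,:,::-1])
E
```

```text
time_s: 6.9
tcp_pos: [444.8, -62.8, 35.6]
tcp_rot: [0.0, 0.992, 0.126, 0.0]
contact_force: [0.4, -0.5, -7.1]
gripper_width: 17.6
grasp_force: 45.0
t 6.9 tcp [444.8 -62.8  35.6] yaw 0.253 turn 0.002 d [5.3 8.9 0.6] F tool [0.2 0.6 7.1] J [-0.39  0.65  2.01 -0.    0.47  0.93] w 17.6
top pin 3 [644.28450259 -27.06292329  52.        ]
wrist pin 0 [nan nan nan]
handle 1434 [448.72952  -62.745995] ((448.2527770996094, -62.7822265625), (35.28575134277344, 26.70664405822754), 11.996723175048828) 77.90197045974355<stdin>:8: RuntimeWarning: Mean of empty slice.
  ret = ret.dtype.type(ret / rcount)
```

View pics/wrist2.png

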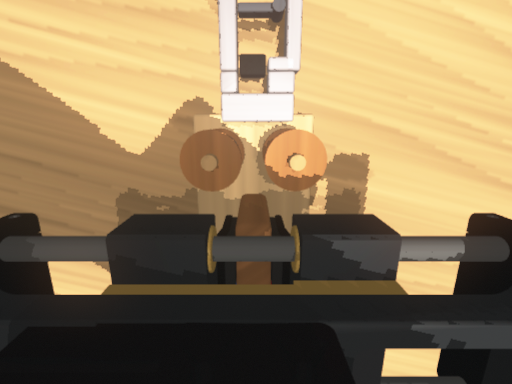

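The wrist picture shows the rack held straight: handle (254,240), hook base (257,107), gate at (262,8). I moved one row too far sideways, so I correct that and go ahead in the same move.

```bash
python3 -m creep '{"plan":[[2, 4, 0, 0], [3, 5, 0, 0], [6, 0, 0, 0], [8, 0, 0, 0], [8, 0, 0, 0], [5, 0, 0, 0], [0, 0, 0, 0], [0, 0, 0, 0], [0, 0, 0, 0]]}'
python3 - <<'E'
from h import *
from bench import cams
delta([636-105*.968,-22.6-105*.25,35],0.2513)
im=cams.get_image("scene");c=im["color"]
cv2.imwrite("pics/s3.png",cv2.resize(c[170:270,200:320,::-1],None,fx=5,fy=5,interpolation=cv2.INTER_CUBIC))
E
```

```text
time_s: 7.75
tcp_pos: [476.7, -62.7, 35.4]
tcp_rot: [-0.0, 0.992, 0.126, -0.001]
contact_force: [0.1, 0.3, -6.8]
gripper_width: 17.7
grasp_force: 45.0
t 7.75 tcp [476.7 -62.7  35.4] yaw 0.253 turn 0.002 d [59.3  1.   0.3] F tool [ 0.2 -0.3  6.8] J [-0.36  0.67  1.93 -0.    0.54  0.95] w 17.7
```

View pics/s3.png

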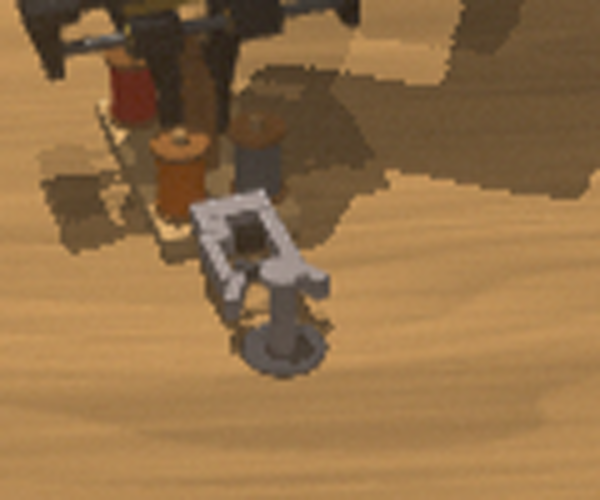

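The scene crop shows the pin stem (285,300) between the prong tips (232,300) and (320,285), so it is within the mouth. I advance gently.

```bash
python3 -m creep '{"plan":[[4, 0.5, 0, 0], [4, 0.5, 0, 0], [4, 0, 0, 0], [4, 0, 0, 0], [4, 0, 0, 0], [2, 0, 0, 0], [0, 0, 0, 0], [0, 0, 0, 0]]}'
python3 -c "
from h import *
delta([636-105*.968,-22.6-105*.25,35],0.2513)"
python3 -m creep '{"plan":[[2, 0, 0, 0], [2, 0, 0, 0], [2, 0, 0, 0], [2, 0, 0, 0], [1, 0, 0, 0], [0, 0, 0, 0], [0, 0, 0, 0]]}'
python3 -c "
from h import *
delta([636-105*.968,-22.6-105*.25,35],0.2513)"
```

```text
time_s: 8.47
tcp_pos: [498.9, -58.5, 35.5]
tcp_rot: [-0.0, 0.992, 0.126, -0.0]
contact_force: [-0.1, -0.5, -6.7]
gripper_width: 17.7
grasp_force: 45.0
t 8.47 tcp [498.9 -58.5  35.5] yaw 0.253 turn 0.002 d [36.8 -0.5  0.5] F tool [-0.2  0.5  6.7] J [-0.34  0.68  1.88 -0.    0.58  0.98] w 17.7
time_s: 9.05
tcp_pos: [504.7, -56.1, 35.0]
tcp_rot: [-0.001, 0.992, 0.126, -0.003]
contact_force: [-5.2, -3.2, -7.2]
gripper_width: 17.3
grasp_force: 45.0
t 9.05 tcp [504.7 -56.1  35. ] yaw 0.253 turn 0.001 d [30.5  0.4 -0.2] F tool [-5.8  1.8  7.2] J [-0.33  0.69  1.86 -0.    0.6   0.99] w 17.3
```

```bash
for i in 1; do python3 -m creep '{"plan":[[1.5, 0, 0, 0], [1.5, 0, 0, 0], [1, 0, 0, 0], [0, 0, 0, 0], [0, 0, 0, 0]]}'; done
python3 -c "
from h import *
delta([636-105*.968,-22.6-105*.25,35],0.2513)"
python3 -m creep '{"plan":[[1.5, 0, 0, 0], [1.5, 0, 0, 0], [1, 0, 0, 0], [0, 0, 0, 0], [0, 0, 0, 0]]}'
python3 -c "
from h import *
delta([636-105*.968,-22.6-105*.25,35],0.2513)"
```

```text
time_s: 9.47
tcp_pos: [507.7, -55.2, 34.8]
tcp_rot: [-0.001, 0.992, 0.126, -0.004]
contact_force: [-6.0, -4.3, -6.5]
gripper_width: 17.9
grasp_force: 45.0
t 9.47 tcp [507.7 -55.2  34.8] yaw 0.252 turn 0.001 d [27.4  0.5 -0.4] F tool [-6.8  2.6  6.5] J [-0.33  0.69  1.85 -0.    0.61  0.99] w 17.9
time_s: 9.88
tcp_pos: [513.0, -55.0, 35.0]
tcp_rot: [-0.0, 0.992, 0.125, -0.003]
contact_force: [-4.7, -5.8, -7.7]
gripper_width: 17.8
grasp_force: 45.1
t 9.88 tcp [513. -55.  35.] yaw 0.251 turn -0.0 d [22.3 -0.6 -0.1] F tool [-6.   4.5  7.7] J [-0.32  0.69  1.84 -0.    0.61  1.  ] w 17.8
```

```bash
python3 -m creep '{"plan":[[1.5, 0.5, 0, 0], [1.5, 0.5, 0, 0], [1.5, 0, 0, 0], [0.5, 0, 0, 0], [0, 0, 0, 0], [0, 0, 0, 0]]}'
python3 -c "
from h import *
delta([636-105*.968,-22.6-105*.25,35],0.2513)"
python3 -m creep '{"plan":[[1.5, 0, 0, 0], [1.5, 0, 0, 0], [1, 0, 0, 0], [0, 0, 0, 0], [0, 0, 0, 0]]}'
python3 -c "
from h import *
delta([636-105*.968,-22.6-105*.25,35],0.2513)"
```

```text
time_s: 10.38
tcp_pos: [518.4, -54.6, 35.0]
tcp_rot: [-0.0, 0.992, 0.125, -0.002]
contact_force: [-4.5, -5.2, -7.0]
gripper_width: 17.8
grasp_force: 45.1
t 10.38 tcp [518.4 -54.6  35. ] yaw 0.252 turn 0.0 d [16.9 -1.5 -0.1] F tool [-5.6  3.9  7. ] J [-0.32  0.7   1.83 -0.    0.62  1.  ] w 17.8
time_s: 10.8
tcp_pos: [522.9, -53.6, 35.1]
tcp_rot: [-0.0, 0.992, 0.126, -0.002]
contact_force: [-2.1, -3.5, -7.1]
gripper_width: 17.4
grasp_force: 45.0
t 10.8 tcp [522.9 -53.6  35.1] yaw 0.252 turn 0.0 d [12.3 -1.7  0. ] F tool [-2.9  2.9  7.1] J [-0.31  0.7   1.82 -0.    0.63  1.01] w 17.4
```

```bash
python3 -m creep '{"plan":[[1.5, 0, 0, 0], [1.5, 0, 0, 0], [1, 0, 0, 0], [0, 0, 0, 0], [0, 0, 0, 0]]}'
python3 -c "
from h import *
delta([636-105*.968,-22.6-105*.25,35],0.2513)"
python3 -m creep '{"plan":[[1.5, 0, 0, 0], [1.5, 0, 0, 0], [0, 0, 0, 0], [0, 0, 0, 0]]}'
python3 -c "
from h import *
delta([636-105*.968,-22.6-105*.25,35],0.2513)"
python3 -m creep '{"plan":[[1, 0, 0, 0], [1, 0, 0, 0], [0, 0, 0, 0], [0, 0, 0, 0]]}'
python3 -c "
from h import *
delta([636-105*.968,-22.6-105*.25,35],0.2513)"
```

```text
time_s: 11.22
tcp_pos: [526.7, -52.6, 35.2]
tcp_rot: [-0.0, 0.992, 0.126, -0.002]
contact_force: [-4.1, -3.7, -5.8]
gripper_width: 17.9
grasp_force: 45.0
t 11.22 tcp [526.7 -52.6  35.2] yaw 0.252 turn 0.001 d [ 8.4 -1.7  0.1] F tool [-4.9  2.5  5.8] J [-0.31  0.7   1.81 -0.    0.64  1.01] w 17.9
time_s: 11.55
tcp_pos: [527.8, -51.9, 34.9]
tcp_rot: [-0.001, 0.992, 0.126, -0.004]
contact_force: [-6.6, -6.6, -6.4]
gripper_width: 17.7
grasp_force: 45.1
t 11.55 tcp [527.8 -51.9  34.9] yaw 0.252 turn 0.001 d [ 7.1 -1.3 -0.2] F tool [-8.   4.8  6.4] J [-0.31  0.7   1.8  -0.    0.64  1.01] w 17.7
time_s: 11.88
tcp_pos: [529.2, -51.5, 34.8]
tcp_rot: [-0.001, 0.992, 0.126, -0.004]
contact_force: [-6.9, -7.5, -6.3]
gripper_width: 17.8
grasp_force: 45.1
t 11.88 tcp [529.2 -51.5  34.8] yaw 0.252 turn 0.001 d [ 5.6 -1.2 -0.3] F tool [-8.5  5.6  6.4] J [-0.31  0.7   1.8  -0.    0.65  1.02] w 17.8
```

```bash
python3 -m creep '{"plan":[[1, 1, 0, 0], [1, 0.5, 0, 0], [0, 0, 0, 0], [0, 0, 0, 0]]}'
python3 -c "
from h import *
delta([636-105*.968,-22.6-105*.25,35],0.2513)"
python3 -m creep '{"plan":[[1, 0, 0, 0], [1, 0, 0, 0], [0, 0, 0, 0], [0, 0, 0, 0]]}'
python3 -c "
from h import *
delta([636-105*.968,-22.6-105*.25,35],0.2513)"
python3 -m creep '{"plan":[[1, 0, 0, 0], [1, 0, 0, 0], [0, 0, 0, 0], [0, 0, 0, 0]]}'
python3 -c "
from h import *
delta([636-105*.968,-22.6-105*.25,35],0.2513)"
```

```text
time_s: 12.22
tcp_pos: [530.3, -51.8, 34.6]
tcp_rot: [-0.001, 0.992, 0.126, -0.005]
contact_force: [-8.4, -4.4, -5.1]
gripper_width: 18.0
grasp_force: 45.0
t 12.22 tcp [530.3 -51.8  34.6] yaw 0.253 turn 0.002 d [ 4.6 -1.9 -0.5] F tool [-9.2  2.1  5.2] J [-0.31  0.71  1.79 -0.    0.65  1.01] w 18.0
time_s: 12.55
tcp_pos: [532.3, -51.3, 34.5]
tcp_rot: [-0.001, 0.992, 0.126, -0.005]
contact_force: [-8.5, -5.9, -6.9]
gripper_width: 17.6
grasp_force: 45.0
t 12.55 tcp [532.3 -51.3  34.5] yaw 0.253 turn 0.002 d [ 2.6 -1.9 -0.5] F tool [-9.6  3.7  7. ] J [-0.3   0.71  1.79 -0.    0.66  1.02] w 17.6
time_s: 12.88
tcp_pos: [532.5, -50.1, 34.2]
tcp_rot: [-0.002, 0.992, 0.127, -0.007]
contact_force: [-10.5, -5.1, -6.0]
gripper_width: 17.5
grasp_force: 45.0
t 12.88 tcp [532.5 -50.1  34.2] yaw 0.254 turn 0.002 d [ 2.1 -0.8 -0.8] F tool [-11.4   2.3   6.1] J [-0.3   0.71  1.79 -0.    0.66  1.02] w 17.5
```

```bash
python3 -m creep '{"plan":[[1, 0, 0, 0], [1, 0, 0, 0], [0, 0, 0, 0], [0, 0, 0, 0]]}'
python3 -c "
from h import *
delta([636-105*.968,-22.6-105*.25,35],0.2513)"
python3 -m creep '{"plan":[[1, 0, 0, 0], [0.5, 0, 0, 0], [0, 0, 0, 0], [0, 0, 0, 0]]}'
python3 -c "
from h import *
delta([636-105*.968,-22.6-105*.25,35],0.2513)"
```

```text
time_s: 13.22
tcp_pos: [533.8, -49.5, 34.1]
tcp_rot: [-0.002, 0.992, 0.127, -0.008]
contact_force: [-11.0, -5.3, -5.9]
gripper_width: 17.8
grasp_force: 45.0
t 13.22 tcp [533.8 -49.5  34.1] yaw 0.254 turn 0.003 d [ 0.7 -0.5 -0.9] F tool [-11.9   2.4   6.1] J [-0.3   0.71  1.78 -0.    0.67  1.02] w 17.8
time_s: 13.55
tcp_pos: [534.7, -49.1, 34.0]
tcp_rot: [-0.002, 0.992, 0.127, -0.008]
contact_force: [-11.4, -4.8, -5.7]
gripper_width: 17.7
grasp_force: 45.0
t 13.55 tcp [534.7 -49.1  34. ] yaw 0.254 turn 0.003 d [-0.3 -0.3 -1. ] F tool [-12.2   1.9   5.8] J [-0.3   0.71  1.78 -0.    0.67  1.02] w 17.7
```

```bash
python3 -m creep '{"plan":[[1, 0, 0, 0], [0.5, 0, 0, 0], [0, 0, 0, 0], [0, 0, 0, 0]]}'
python3 -c "
from h import *
delta([636-105*.968,-22.6-105*.25,35],0.2513)"
python3 -m creep '{"plan":[[1, 0, 0, 0], [0.5, 0, 0, 0], [0, 0, 0, 0], [0, 0, 0, 0]]}'
python3 - <<'E'
from h import *
from bench import cams
delta([636-105*.968,-22.6-105*.25,35],0.2513)
im=cams.get_image("scene");c=im["color"]
cv2.imwrite("pics/s4.png",cv2.resize(c[170:260,220:320,::-1],None,fx=6,fy=6,interpolation=cv2.INTER_CUBIC))
E
```

```text
time_s: 13.88
tcp_pos: [535.3, -48.6, 33.8]
tcp_rot: [-0.003, 0.992, 0.127, -0.009]
contact_force: [-12.3, -5.0, -5.8]
gripper_width: 17.5
grasp_force: 45.0
t 13.88 tcp [535.3 -48.6  33.8] yaw 0.254 turn 0.003 d [-1.   0.  -1.2] F tool [-13.    1.8   6. ] J [-0.3   0.71  1.78 -0.    0.67  1.02] w 17.5
time_s: 14.22
tcp_pos: [535.4, -48.5, 33.9]
tcp_rot: [-0.003, 0.992, 0.127, -0.011]
contact_force: [-15.0, -7.2, -1.9]
gripper_width: 17.7
grasp_force: 45.0
t 14.22 tcp [535.4 -48.5  33.9] yaw 0.255 turn 0.004 d [-1.1  0.1 -1.1] F tool [-16.3   3.2   2.2] J [-0.3   0.71  1.77 -0.01  0.68  1.02] w 17.7
```

View pics/s4.png

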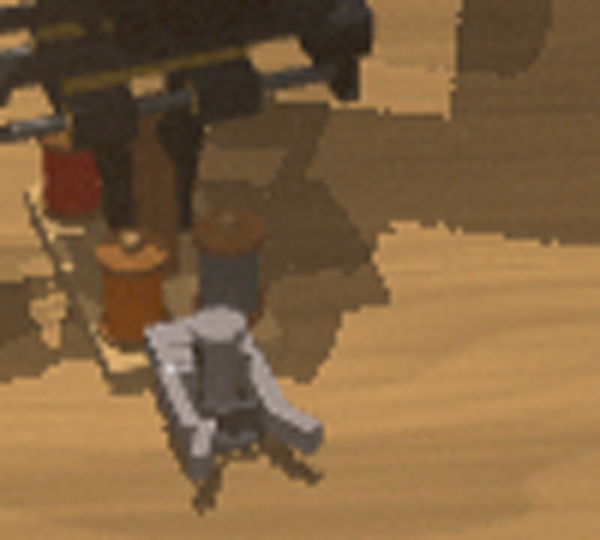

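The scene crop shows the pin at (225,340) down in the throat and a dark bar across it at (235,405), so the gate is shut. A jump in force without movement marks the hard stop. Now I pull back slowly.

```bash
python3 -m creep '{"plan":[[-1.5, 0, 0, 0], [-1.5, 0, 0, 0], [-1.5, 0, 0, 0], [-1.5, 0, 0, 0], [-1.5, 0, 0, 0], [-1.5, 0, 0, 0], [-1.5, 0, 0, 0], [-1.5, 0, 0, 0], [-1.5, 0, 0, 0], [-1.5, 0, 0, 0], [0, 0, 0, 0], [0, 0, 0, 0]]}'
python3 -c "
from h import *
delta([535.4,-48.5,35],0.2513)"
python3 -m creep '{"plan":[[-1.5, 0, 0, 0], [-1.5, 0, 0, 0], [-1.5, 0, 0, 0], [-1.5, 0, 0, 0], [0, 0, 0, 0], [0, 0, 0, 0]]}'
python3 -c "
from h import *
delta([535.4,-48.5,35],0.2513)"
```

```text
time_s: 15.27
tcp_pos: [526.6, -51.9, 34.5]
tcp_rot: [-0.002, 0.992, 0.127, -0.005]
contact_force: [-5.8, -2.4, -6.0]
gripper_width: 17.7
grasp_force: 45.0
t 15.27 tcp [526.6 -51.9  34.5] yaw 0.254 turn 0.003 d [ 9.3 -1.1 -0.6] F tool [-6.1  0.9  6.1] J [-0.31  0.7   1.8  -0.    0.64  1.01] w 17.7
time_s: 15.77
tcp_pos: [526.0, -54.2, 35.8]
tcp_rot: [0.0, 0.992, 0.126, 0.001]
contact_force: [-0.1, 2.8, -6.5]
gripper_width: 17.7
grasp_force: 45.0
t 15.77 tcp [526.  -54.2  35.8] yaw 0.253 turn 0.002 d [10.5 -3.2  0.8] F tool [ 0.6 -2.8  6.5] J [-0.31  0.7   1.81  0.    0.63  1.  ] w 17.7
```

```bash
python3 -m creep '{"plan":[[-1.5, -1, 0, 0], [-1.5, 0, 0, 0], [-1.5, 0, 0, 0], [-1.5, 0, 0, 0], [0, 0, 0, 0], [0, 0, 0, 0]]}'
python3 -c "
from h import *
delta([535.4,-48.5,35],0.2513)"
python3 -m creep '{"plan":[[-1, 0, 0, 0], [-1, 0, 0, 0], [0, 0, 0, 0], [0, 0, 0, 0]]}'
python3 -c "
from h import *
delta([535.4,-48.5,35],0.2513)"
```

```text
time_s: 16.27
tcp_pos: [519.8, -55.3, 35.8]
tcp_rot: [0.0, 0.992, 0.126, 0.001]
contact_force: [0.8, 0.8, -6.4]
gripper_width: 17.6
grasp_force: 45.0
t 16.27 tcp [519.8 -55.3  35.8] yaw 0.252 turn 0.001 d [16.8 -2.7  0.8] F tool [ 1.  -0.5  6.4] J [-0.32  0.69  1.83  0.    0.62  1.  ] w 17.6
time_s: 16.6
tcp_pos: [519.7, -55.7, 35.9]
tcp_rot: [0.001, 0.992, 0.126, 0.002]
contact_force: [5.4, 2.5, -8.2]
gripper_width: 18.0
grasp_force: 45.0
t 16.6 tcp [519.7 -55.7  35.9] yaw 0.253 turn 0.001 d [17.  -3.1  1. ] F tool [ 5.8 -1.1  8.2] J [-0.32  0.69  1.83  0.    0.61  1.  ] w 18.0
```

Gate is holding: the force has risen with almost no movement. I pull to about 10 N and hold.

```bash
python3 -m creep '{"plan":[[-1, 0, 0, 0], [-1, 0, 0, 0], [0, 0, 0, 0], [0, 0, 0, 0], [0, 0, 0, 0], [0, 0, 0, 0], [0, 0, 0, 0]]}'
python3 -c "
from h import *
delta([535.4,-48.5,35],0.2513)"
```

```text
time_s: 17.18
tcp_pos: [519.6, -56.2, 36.2]
tcp_rot: [0.001, 0.992, 0.126, 0.004]
contact_force: [7.2, 5.8, -8.3]
gripper_width: 17.7
grasp_force: 45.0
t 17.18 tcp [519.6 -56.2  36.2] yaw 0.253 turn 0.002 d [17.2 -3.5  1.3] F tool [ 8.3 -3.8  8.4] J [-0.32  0.69  1.83  0.    0.61  0.99] w 17.7
```

```bash
python3 -m creep '{"plan":[[2, -1, 0, 0], [2, -1, 0, 0], [2, 0, 0, 0], [2, 0, 0, 0], [0, 0, 0, 0], [0, 0, 1, 0], [0, 0, 1, 0], [0, 0, 1, 0], [0, 0, 0, 0], [0, 0, 0, 0]]}'
python3 -c "
from h import *
delta([535.4,-48.5,32],0.2513)"
```

```text
time_s: 18.02
tcp_pos: [522.3, -52.0, 32.4]
tcp_rot: [-0.0, 0.992, 0.126, -0.0]
contact_force: [-0.3, -0.1, -6.9]
gripper_width: 17.9
grasp_force: 45.0
t 18.02 tcp [522.3 -52.   32.4] yaw 0.253 turn 0.001 d [13.6 -0.2  0.4] F tool [-0.3  0.   6.9] J [-0.31  0.7   1.82 -0.    0.62  1.01] w 17.9
```

```bash
python3 -m creep '{"plan":[[0, 0, 0.5, 0], [0, 0, 0.5, 0], [0, 0, 0.5, 0], [0, 0, 0, 0], [0, 0, 0, 0]]}'
python3 -c "
from h import *
delta([535.4,-48.5,32],0.2513)"
```

```text
time_s: 18.43
tcp_pos: [522.5, -52.1, 32.1]
tcp_rot: [0.0, 0.992, 0.126, 0.0]
contact_force: [-2.5, 0.1, 6.4]
gripper_width: 18.0
grasp_force: 45.0
t 18.43 tcp [522.5 -52.1  32.1] yaw 0.253 turn 0.002 d [13.4 -0.3  0.1] F tool [-2.4 -0.7 -6.4] J [-0.31  0.7   1.82 -0.    0.62  1.01] w 18.0
```

Rack is on the bench. I release and withdraw straight up.

```bash
python3 -m creep '{"plan":[[0, 0, -0.8, 0], [0, 0, 0, 0], [0, 0, 0, 0], [0, 0, 0, 0], [0, 0, 0, 0], [0, 0, -5, 0], [0, 0, -15, 0], [0, 0, -25, 0], [0, 0, -30, 0], [0, 0, -30, 0], [0, 0, -30, 0], [0, 0, 0, 0], [0, 0, 0, 0], [0, 0, 0, 0]]}' 45
python3 - <<'E'
from h import *
from bench import cams
delta([535.4,-48.5,32],0.2513)
im=cams.get_image("scene");c=im["color"]
a=cv2.resize(c[180:260,220:310,::-1],None,fx=6,fy=6,interpolation=cv2.INTER_CUBIC)
cv2.imwrite("pics/s5.png",a)
E
```

```text
time_s: 19.6
tcp_pos: [522.0, -51.9, 166.7]
tcp_rot: [-0.0, 0.992, 0.126, -0.0]
contact_force: [-0.4, 0.2, -0.4]
gripper_width: 44.7
grasp_force: 0.0
t 19.6 tcp [522.  -51.9 166.7] yaw 0.253 turn 0.002 d [1.390e+01 1.000e-01 1.347e+02] F tool [-0.3 -0.3  0.4] J [-0.31  0.47  1.74 -0.    0.93  1.01] w 44.7
```

View pics/s5.png

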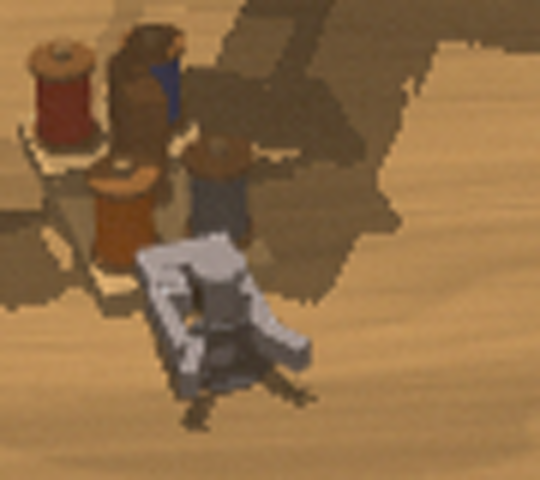

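The picture shows the rack flat and free, with the pin head at (222,265) inside the hook and the dark gate bar across the throat at about (230,350). I hand it in.

```bash
python3 -c "
from bench import arm
print(arm.job_done())"
```

```text
the job is handed in; nothing more can be done
None
```

The rack is hooked on the anchor pin with the gate shut behind it. The pull check held at about 9 N, the rack was released flat on the bench, and the job is handed in; no verdict was shown.

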